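Release a circuit board carrier from its clamp

TASK

Lift the hinged clamp bar of the board fixture right over until it stays open by itself; only then slide the black board carrier out from under it, along its channel, until it rests against the red end stop. Keep the carrier flat in the channel, never lifting it out, leave the bar standing open, and do not disturb the bottle, the solder reel or the relay.

Things in the scene. Friction and masses are not known exactly. Their poses are not given: they have to be found in the camera images.
- fixture: Fixed aluminium clamping fixture, base 86 mm wide (x). Origin: centre of underside below the bar's middle line; z up. An open channel runs along y from its open end y=-105 to the red stop's face y=+146 mm (stop top z=28). Channel floor z=12, 63 mm wide, blue rails each side to z=20. The clamp bar crosses it at y=0: hinge lugs on the +x side (x=50..70, |y|<22, top z=48), red grip on the -x side.
- clamp_bar (a joint): Angle of the steel clamp bar (rad): 0 lying level on the carrier, grows as the grip rises, 2.1 fully open at its limit. No spring; 0.2 kg: lifting starts at about 1.2 N at the grip, it falls shut if let go before upright (1.57) and falls fully open past it. Bar 20 mm wide, 8 thick, with a rubber pad below (18 mm in y) resting on the carrier.
- bar_knob (a point): Centre of the red grip on the bar's free end: roller 24 mm in diameter, 26 mm long, axis parallel to the hinge (fixture y), 138 mm from the hinge axis. Shut it lies at fixture x=-78, z=38 mm, overhanging the base's edge. Its two end faces (+y, -y) are free: pinched across them it turns in the fingers as the bar swings.
- bar_hinge (a point): Point on the hinge axis of the bar, midway between the lugs: fixture x=60, y=0, z=38 mm. The axis is the fixture's y axis; the grip swings from -x up and over towards +x.
- carrier: Black flat carrier with a green circuit board let into its top: 60 mm (x) by 100 mm (y) by 10 mm thick, 0.1 to 0.2 kg, loose in the channel. Origin: centre of its underside, which lies at fixture z=12 mm. Its axes are parallel to the fixture's; it slides towards fixture +y.
- stop_face (a point): Middle of the face of the red end stop that the carrier's leading edge meets (6 mm below the stop's top); with the carrier against it the carrier's origin is at fixture y=+96 mm.
- solder_reel: Solder reel, black flanges and bright wire, 58 mm across, 40 mm high, loose. Origin under its centre.
- ipa_bottle: White squeeze bottle with red pointed cap, 48 mm across, 139 mm high, loose. Origin under its centre.
- relay_spare: Light blue relay, 22x29x36 mm, loose. Origin under its centre.
There are look-alikes about, which are no part of the job. Of the things like the carrier, leave any that is purple or turquoise; of the rest the larger one is meant.

How it is judged:
By the outcome, as a careful person would: the job done as asked, in the order asked, and still so for the second after the job is handed in, with the robot touching nothing.
It also fails if it takes over 46 s, if anything falls off the work surface, if the arm or the gripper's body presses on something with over 40 N, if the wrist force passes 120 N, or if a joint passes its speed limit or range.

ROBOT

A 6-joint arm with a two-finger parallel gripper is mounted at the origin on a cart in front of the work surface, level with it; the furniture and walls round the work are solid. World frame = base frame: x ahead of the robot, y to its left, z up, the work surface at z = 0. Lengths are in m, angles in degrees, forces in N, time in s.
With the tool pointing down it reaches from about 0.4 to 0.825 m from the base axis. Payload 7 kg.
Tool frame: the origin (TCP) lies midway between the tips of the shut fingers; the grasp point (between the pads) lies 19 mm behind it; z points along the fingers, y is the line along which they close (so a half turn about z gives the same grasp; the last joint's range is limited). The gripper opens to 88 mm and grips with 3 to 60 N. Pads are 19 mm wide; open, the fingers measure 130 mm over their backs; the gripper's body (78 mm by 193 mm) begins 47 mm behind the grasp point.
Start: joints at [85.205, 20.546, 0.682, 0, -70.136, -16.507], TCP at [0.245, 0.629, 0.227] pointing down, gripper open.
Joint ranges: [-176.03, 176.03], [-82.01, 121.73], [-58.28, 71.71], [-173.87, 95.51], [-174.79, -0.11], [-173.66, 173.66]. Speed limits (degrees/s): [136.94, 136.94, 172.46, 180, 180, 180].

INTERFACE

Orientations are given as [roll, pitch, yaw] about the fixed x, y, z axes, in that order (R = Rz(yaw) Ry(pitch) Rx(roll)).
In Python, from plant import ctrl gives the robot as it stands. The module is installed in compiled form; this text tells all that it offers.
- The arm moves only by the tool play_rows, never from a script. Its argument "commands" is a list that holds one entry, the list of rows, each a list of 7 numbers: the turn, a rotation vector about the tool's x, y, z in rad, then the shift along the tool's x, y, z in cm, then the finger opening in cm, from 0 to 8.76. In form: [[[ax, ay, az, x, y, z, grip], ...]]. A call has 1 to 8 rows; each row is the pose to reach, as a shift and turn from the pose commanded when the call began, along the tool's axes at that moment; what a row does not reach only later rows make up. A row lasts 1/12 s, in which the tool goes at most 41.7 mm and 7.16 degrees, less where a joint would pass 70% of its speed; a pose out of reach is approached as far as the arm can. A call with a gripper value outside its range is refused whole. The fingers move at their own pace and stop on an object; the grip force is fixed at half the most. Time passes only in rows, so rows that repeat a pose let the fingers close. It gives the time, the measured TCP pose, the force, the opening and the grip force at its end, in the units of the state.
- ctrl.get_obs(): the state, without advancing time (a new reading comes with each control period).
- ctrl.snapshot(name): name is "side" or "top" or "wrist"; returns a dict with "color" (420x560x3 uint8, red, green, blue), "camera_matrix" (3x3 intrinsics, pixels), "origin" and "rotation" of the camera in the world; the wrist camera has in their place "hand_eye" (4x4, takes a point from camera to tool coordinates, whose origin is the TCP and whose axes are the flange's). Camera axes: x right, y down, z forward; pixel columns grow to the right and rows downward; lengths in m; the calibration is good to about 2 mm. A picture is of the moment at which its call begins: read the wrist's pose just before it. There is no depth.
- ctrl.close_job(): hands the job in; it is judged then, once.
Trained networks look in a picture, given as the dict that the camera call returned (one of the last four; its "shot" number tells which), for a name from the list of things; names that differ only in an ending like _2 or _b are one class to them, and where a whole thing is asked for, a point or a joint stands for the part that bears it (a point fixed in the world has none). Each returns a list of dicts, best first, with "conf" (0 to 1); they miss things now and then, are a little off and sometimes report something else, mostly with a low value. They report only what shows in the picture. A call takes as long as a camera call. They do not tell look-alikes from the thing itself.
- ctrl.find_in(picture, name): "bbox" ([left, top, width, height] in pixels, round what is visible of it).
The state is a dict: "clock": time; "joint_pos": joint angles; "qvel": joint speeds; "tau": joint torques, N m; "tool_pos": TCP position; "orientation": TCP orientation; "force": force on the tool from outside, world axes, zero at the start; "moment": the same for the moment, N m; "opening": finger opening in m; "gripper_force": force on a finger pad.
Only numpy, scipy, OpenCV 4.12 (cv2) and the standard library are available. Lean on these libraries where they do the work, as an engineer would, in place of code of your own. Each camera call takes 0.05 s, during which the arm holds its last target. There are 200 camera calls.

## Working session

There is one attempt and no reset: what is moved stays moved. The work goes in short steps, Python scripts to look and compute and a tool call to move; the robot and the scene stay as the last step left them, time stands still between calls to the robot, and variables do not carry over. Pictures are saved under pics/ and viewed, at most 10 in all, crops included, and the job is handed in when it is done.

Besides the shell and the picture viewer there is one more tool, called after "Emit:" as name(argument=value, ...) on one line, values as JSON. play_rows: Moves the arm, as the interface text tells. Its arguments: {"type":"object","properties":{"commands":{"type":"array","items":{"type":"array","items":{"type":"array","items":{"type":"number"}}}}},"required":["commands"]}

```bash
mkdir -p pics
python3 - <<'E'
from plant import ctrl
import cv2,json
o=ctrl.get_obs();print({k:o[k] for k in('clock','tool_pos','orientation','opening','force')})
for n in('top','side'):
    s=ctrl.snapshot(n);cv2.imwrite(f'pics/{n}0.png',s['color'][:,:,::-1])
    print(n,s['camera_matrix'].tolist(),s['origin'],s['rotation'])
    for t in('fixture','clamp_bar','bar_knob','carrier','solder_reel','ipa_bottle','relay_spare'):
        print(t,[(d['bbox'],round(d['conf'],2)) for d in ctrl.find_in(s,t)][:4])
E
```

```text
{'clock': 0.0, 'tool_pos': array([0.24506791, 0.6284275 , 0.22562417]), 'orientation': array([ 1.79906785e+02, -8.29772151e-03, -2.13074740e+01]), 'opening': 0.08786755540035117, 'force': array([ 1.19734818, -0.05716776,  0.19836849])}
top [[458.4000520767035, 0.0, 277.05411159621934], [0.0, 458.4000520767035, 208.12150515417636], [0.0, 0.0, 1.0]] [0.38351298 0.01147924 1.42458017] [-173.9556091     0.22575246  -88.28907604]
fixture [([243.8, 188.7, 85.6, 52.0], 0.94)]
clamp_bar [([289.4, 193.2, 10.0, 51.3], 0.56)]
bar_knob [([291.7, 189.3, 8.5, 54.9], 0.76)]
carrier [([240.3, 155.2, 24.4, 23.0], 0.87), ([249.3, 252.6, 25.4, 14.2], 0.71), ([275.3, 200.9, 35.6, 21.0], 0.59), ([340.6, 173.3, 29.1, 32.9], 0.59)]
solder_reel [([377.3, 149.5, 23.7, 19.9], 0.53)]
ipa_bottle [([159.1, 148.2, 18.8, 18.0], 0.76)]
relay_spare [([381.5, 246.9, 10.0, 9.7], 0.67), ([378.1, 147.7, 23.5, 20.5], 0.63)]
side [[536.7398904830998, 0.0, 273.4663011688029], [0.0, 536.7398904830998, 207.84358027204854], [0.0, 0.0, 1.0]] [ 0.15970856 -1.01984313  0.80233185] [-1.23726480e+02 -1.10325769e-01 -1.99318587e+01]
fixture [([237.4, 200.5, 69.7, 67.4], 0.57)]
clamp_bar [([236.3, 218.7, 64.6, 22.5], 0.55)]
bar_knob [([237.3, 219.6, 59.3, 25.0], 0.87)]
carrier [([194.8, 217.9, 17.2, 22.0], 0.93), ([315.0, 272.2, 45.4, 14.3], 0.87), ([252.2, 221.4, 41.9, 29.9], 0.77), ([291.5, 195.7, 30.9, 16.6], 0.73)]
solder_reel [([381.4, 282.0, 27.3, 28.1], 0.8)]
ipa_bottle [([268.3, 119.5, 15.7, 41.1], 0.83)]
relay_spare [([257.6, 321.3, 17.7, 21.1], 0.76)]
```

View pics/top0.png

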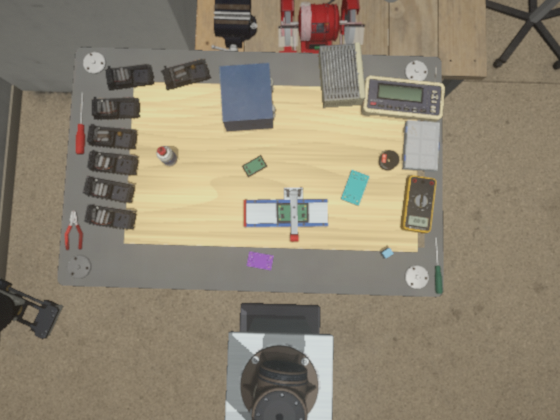

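View pics/side0.png

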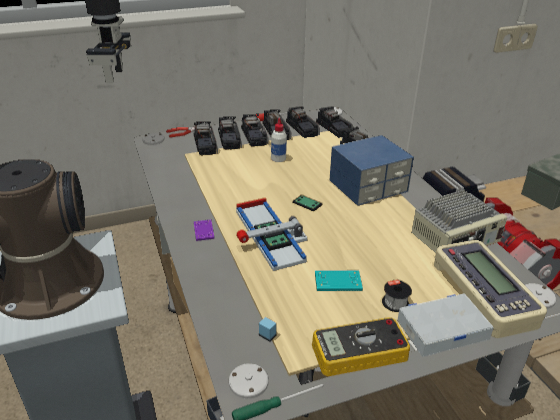

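The top view shows the fixture at about (286,214), with the red stop at the left end (245,213), the red grip at (294,238) and the hinge at (293,192). 

There are four things like the carrier:
- the board in the fixture at (292,211)
- a small green one at (255,166)
- a purple one at (260,261)
- a turquoise one at (355,187)

The purple and turquoise ones are excluded. Of the other two, the fixture board is the larger, so it should be the one meant. I'll confirm this in an enlarged crop.

```bash
python3 - <<'E'
import cv2,numpy as np
t=cv2.imread('pics/top0.png');s=cv2.imread('pics/side0.png')
a=cv2.resize(t[150:250,235:335],(400,400),interpolation=cv2.INTER_CUBIC)
b=cv2.resize(s[190:275,230:330],(400,340),interpolation=cv2.INTER_CUBIC)
m=np.zeros((400,800,3),np.uint8);m[:,:400]=a;m[:340,400:]=b
cv2.imwrite('pics/crop1.png',m)
E
cat > h.py <<'E'
import numpy as np,cv2
from scipy.spatial.transform import Rotation as R
def proj(s,P):
    Rw=R.from_euler('xyz',s['rotation'],degrees=True).as_matrix()
    c=(np.atleast_2d(P)-s['origin'])@Rw; K=np.array(s['camera_matrix'])
    p=c@K.T; return p[:,:2]/p[:,2:]
def ray(s,u,v,z):
    Rw=R.from_euler('xyz',s['rotation'],degrees=True).as_matrix()
    d=Rw@np.linalg.inv(s['camera_matrix'])@[u,v,1]; o=np.array(s['origin'])
    return o+d*(z-o[2])/d[2]
def world(f,P): # f: x,y,yaw(deg)
    P=np.atleast_2d(P); c,s=np.cos(np.radians(f[2])),np.sin(np.radians(f[2]))
    return np.c_[f[0]+c*P[:,0]-s*P[:,1],f[1]+s*P[:,0]+c*P[:,1],P[:,2]]
E
```

```text
(no output)
```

View pics/crop1.png

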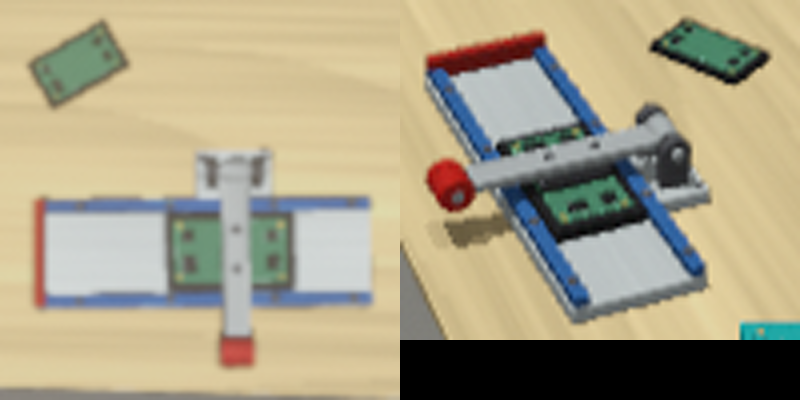

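The crop confirms it: the board under the bar is black-edged, green, and clearly larger (about 126x77 crop pixels) than the loose one at the upper left (about 90x55). I'll now fit the fixture pose from the measured pixels.

Run:
```python
from plant import ctrl
from h import *
from scipy.optimize import least_squares
st=ctrl.snapshot('top');ss=ctrl.snapshot('side')
T=[((371,199),(43,-105,20)),((371,305),(-43,-105,20)),((45,199),(43,146,20)),((45,306),(-43,146,20)),((237,351),(-78,0,45)),((236,250),(0,0,42))]
S=[((451,184),(-78,0,38)),((437,70),(-31.5,146,28)),((543,46),(31.5,146,28)),((576,319),(-43,-105,0)),((707,281),(43,-105,3))]
tp=np.array([(235+(a[0]+.5)/4-.5,150+(a[1]+.5)/4-.5) for a,_ in T]);tP=np.array([b for _,b in T])/1e3
sp=np.array([(230+(a[0]-400+.5)/4-.5,190+(a[1]+.5)/4-.5) for a,_ in S]);sP=np.array([b for _,b in S])/1e3
ft=lambda f:(proj(st,world(f,tP))-tp).ravel()
fs=lambda f:(proj(ss,world(f,sP))-sp).ravel()
for n,g in(('top',ft),('side',fs),('both',lambda f:np.r_[ft(f),fs(f)])):
    r=least_squares(g,[.38,0,0],x_scale=[.01,.01,1]);print(n,r.x.round(4),r.fun.reshape(-1,2).round(2).tolist())
f=r.x;print('knob',world(f,[-.078,0,.038]),'hinge',world(f,[.06,0,.038]))
for u in(168,294):print('carr',ray(st,235+u/4,150+250/4,.022))
for n,b in(('reel',(389,159.5)),('relay',(388,253)),):print(n,ray(st,*b,.03))
s=ss
for nm,s in(('t',st),('s',ss)):
  for t in('ipa_bottle','solder_reel','relay_spare'):
    for d in ctrl.find_in(s,t)[:2]:
        x,y,w,h=d['bbox'];print(nm,t,round(d['conf'],2),ray(s,x+w/2,y+h/2 if nm=='t' else y+h*.75,.02).round(3))
```

```text
top [ 0.5196 -0.029   1.7929] [[-0.1, -0.69], [0.27, 0.63], [0.11, -0.54], [-0.05, 0.52], [-0.15, 0.27], [-0.07, -0.21]]
side [ 0.5193 -0.0291  2.7416] [[0.32, 0.43], [1.61, -2.86], [-2.58, -1.84], [-0.35, 1.9], [0.88, 1.19]]
both [ 0.5195 -0.029   2.3156] [[-0.25, -0.97], [0.37, 0.35], [-0.04, -0.08], [0.06, 0.98], [0.07, 0.31], [-0.09, -0.18], [0.31, 0.25], [2.03, -3.03], [-2.11, -1.91], [-0.66, 1.85], [0.69, 1.3]]
knob [[ 0.44156133 -0.0321298   0.038     ]] hinge [[ 0.57944864 -0.026554    0.038     ]]
carr [0.5182663  0.02119958 0.022     ]
carr [ 0.52111968 -0.075556    0.022     ]
reel [ 0.69220367 -0.31998844  0.03      ]
relay [ 0.40437586 -0.31816927  0.03      ]
t ipa_bottle 0.71 [0.681 0.369 0.02 ]
t solder_reel 0.59 [ 0.696 -0.319  0.02 ]
t relay_spare 0.62 [ 0.404 -0.314  0.02 ]
s ipa_bottle 0.77 [0.68  0.376 0.02 ]
s solder_reel 0.65 [ 0.68  -0.336  0.02 ]
s relay_spare 0.79 [ 0.401 -0.333  0.02 ]
s relay_spare 0.46 [ 0.498 -0.039  0.02 ]
```

Emit:
play_rows(commands=[[[0,0,-0.1,2.5,3.2,0.4,6],[0,0,-0.2,5,6.5,0.8,6],[0,0,-0.3,7.5,9.8,1.2,6],[0,0,-0.4,10,13,1.5,6],[0,0,-0.403,12.5,16.2,2,6],[0,0,-0.403,15,19.5,2.4,6],[0,0,-0.403,17.5,22.8,2.7,6],[0,0,-0.403,20,26,3,6]]])

```text
clock: 1.87
tool_pos: [0.3372, 0.3119, 0.1966]
orientation: [-180.0, -0.0, 1.8]
force: [0.5, -0.5, -0.2]
opening: 0.0601
gripper_force: 0.0
```

```bash
cat > go.py <<'E'
import sys
from plant import ctrl
from h import *
F=[.5196,-.029,1.8]
def show(P,frame='f',yaw=1.8):
    o=ctrl.get_obs();A=R.from_euler('xyz',o['orientation'],degrees=True);B=R.from_euler('xyz',[180,0,yaw],degrees=True)
    for p in P:
        w=world(F,np.array(p)/1e3)[0]
        print(p,'turn',(A.inv()*B).as_rotvec().round(3),'cm',(A.inv().apply(w-o['tool_pos'])*100).round(2))
    fx=world([0,0,-F[2]],o['tool_pos']-np.array([F[0],F[1],0]))[0]*1e3
    print('t',round(o['clock'],2),'tcp fixture mm',fx.round(1),'force',o['force'].round(1),'rpy',o['orientation'].round(2),'open',round(o['opening'],4),'gf',o['gripper_force'])
if __name__=='__main__': show(eval('['+sys.argv[1]+']'))
E
python3 go.py "(-78,0,130),(-78,0,19)"
```

```text
(-78, 0, 130) turn [-0.001 -0.     0.   ] cm [ 9.36 34.65  6.65]
(-78, 0, 19) turn [-0.001 -0.     0.   ] cm [ 9.35 34.66 17.75]
t 1.87 tcp fixture mm [-171.6  346.5  196.6] force [ 0.5 -0.5 -0.2] rpy [-1.7997e+02 -2.0000e-02  1.8100e+00] open 0.0601 gf 0.0
```

Emit:
play_rows(commands=[[[0,0,0,1.1,3.9,0.7,6],[0,0,0,2.2,7.8,1.4,6],[0,0,0,3.2,11.7,2.1,6],[0,0,0,4.2,15.6,2.8,6],[0,0,0,5.3,19.5,3.5,6],[0,0,0,6.3,23.4,4.2,6],[0,0,0,7.4,27.3,5,6],[0,0,0,8.4,31.2,5.8,6]]])

```text
clock: 2.53
tool_pos: [0.4313, 0.0029, 0.1389]
orientation: [-180.0, -0.1, 1.8]
force: [1.6, 0.3, 0.5]
opening: 0.06
gripper_force: 0.0
```

Emit:
play_rows(commands=[[[0,0,0,0.5,2,0.4,6],[0,0,0,0.95,3.45,0.9,6],[0,0,0,0.95,3.45,0.9,6]]])

```text
clock: 2.78
tool_pos: [0.4413, -0.0318, 0.1287]
orientation: [180.0, 0.1, 1.6]
force: [-0.9, -0.4, 0.5]
opening: 0.0601
gripper_force: 0.0
```

```bash
python3 go.py "(-78,0,19)"
python3 - <<'E'
from plant import ctrl
from h import *
o=ctrl.get_obs();s=ctrl.snapshot('wrist');im=s['color'][:,:,::-1].copy()
A=R.from_euler('xyz',o['orientation'],degrees=True).as_matrix();H=np.array(s['hand_eye']);K=np.array(s['camera_matrix'])
def pw(P):
    t=(np.atleast_2d(P)-o['tool_pos'])@A; c=(t-H[:3,3])@H[:3,:3]; p=c@K.T; return p[:,:2]/p[:,2:]
F=[.5196,-.029,1.8]
for p in [(-78,-13,50),(-78,13,50),(-90,0,38),(-43,-105,20),(43,-105,20),(-43,146,20),(60,0,38),(31.5,146,28),(-31.5,146,28),(0,-50,22),(0,50,22)]:
    q=pw(world(F,np.array(p)/1e3))[0];print(p,q.round(1));cv2.circle(im,tuple(int(round(v)) for v in np.clip(q,-99,999)),3,(255,0,255),1)
cv2.imwrite('pics/w1.png',im)
E
```

```text
(-78, 0, 19) turn [ 0.001  0.001 -0.003] cm [ 0.05 -0.04 10.97]
t 2.78 tcp fixture mm [-78.4  -0.4 128.7] force [-0.9 -0.4  0.5] rpy [1.7997e+02 8.0000e-02 1.6100e+00] open 0.0601 gf 0.0
(-78, -13, 50) [289.8 219.9]
(-78, 13, 50) [256.6 220. ]
(-90, 0, 38) [273.3 229. ]
(-43, -105, 20) [398.1 168.7]
(43, -105, 20) [411.2  55.8]
(-43, 146, 20) [ 99.5 169.5]
(60, 0, 38) [272.5  24.7]
(31.5, 146, 28) [77.1 72. ]
(-31.5, 146, 28) [ 91.9 157. ]
(0, -50, 22) [336.  115.4]
(0, 50, 22) [209.9 115.7]
```

View pics/w1.png

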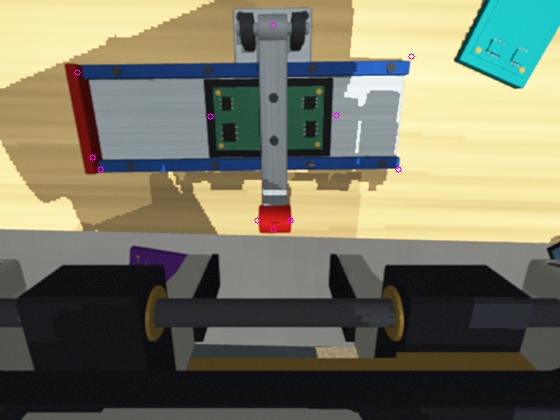

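The wrist view shows the red roller at columns 258–290, row 220. That matches the prediction within about 1 px, so I'll descend and pinch it.

Emit:
play_rows(commands=[[[0,0,0,0,0,3.5,6],[0,0,0,0,0,7,6],[0,0,0,0,0,9.5,6],[0,0,0,0,0,10.9,6],[0,0,0,0,0,10.9,4],[0,0,0,0,0,10.9,1.5],[0,0,0,0,0,10.9,1.5],[0,0,0,0,0,10.9,1.5]]])

```text
clock: 3.5
tool_pos: [0.4425, -0.0287, 0.0219]
orientation: [-180.0, -0.2, 1.8]
force: [-0.2, 0.0, -0.2]
opening: 0.0387
gripper_force: 0.0
```

Run:
```python
import numpy as np
from go import *
show([(60-138*np.cos(a),0,38+138*np.sin(a)-19) for a in np.arange(0,2.05,.2)])
```

```text
(np.float64(-78.0), 0, np.float64(19.0)) turn [-0.001 -0.003  0.001] cm [-0.09  0.27  0.29]
(np.float64(-75.24918774209135), 0, np.float64(46.41636764971845)) turn [-0.001 -0.003  0.001] cm [ 0.19  0.27 -2.45]
(np.float64(-67.10641717239814), 0, np.float64(72.73973123859378)) turn [-0.001 -0.003  0.001] cm [ 1.01  0.27 -5.08]
(np.float64(-53.8963148575356), 0, np.float64(96.9206613285149)) turn [-0.001 -0.003  0.001] cm [ 2.34  0.26 -7.49]
(np.float64(-36.145525889908825), 0, np.float64(117.99514054413413)) turn [-0.001 -0.003  0.001] cm [ 4.12  0.26 -9.59]
(np.float64(-14.561718209803288), 0, np.float64(135.1229959034897)) turn [-0.001 -0.003  0.001] cm [  6.28   0.26 -11.3 ]
(np.float64(9.994629882219073), 0, np.float64(147.62139386347724)) turn [-0.001 -0.003  0.001] cm [  8.74   0.26 -12.55]
(np.float64(36.544534279766765), 0, np.float64(154.99206273840753)) turn [-0.001 -0.003  0.001] cm [ 11.4    0.26 -13.28]
(np.float64(64.02953407757785), 0, np.float64(156.9411572197277)) turn [-0.001 -0.003  0.001] cm [ 14.15   0.27 -13.46]
(np.float64(91.35388906764602), 0, np.float64(153.39097306119092)) turn [-0.001 -0.003  0.001] cm [ 16.88   0.27 -13.1 ]
(np.float64(117.42826344350564), 0, np.float64(144.48304490194408)) turn [-0.001 -0.003  0.001] cm [ 19.48   0.27 -12.2 ]
t 3.5 tcp fixture mm [-77.1   2.7  21.9] force [-0.2  0.  -0.2] rpy [-1.7995e+02 -1.5000e-01  1.8300e+00] open 0.0387 gf 0.0
```

Emit:
play_rows(commands=[[[0,0,0,0,0,0.2,1.5],[0,0,0,0,0,0.2,1.5],[0,0,0,0,0,0.2,1.5],[0,0,0,0,0,0.2,1.5],[0,0,0,0,0,0.2,1.5],[0,0,0,0,0,0.2,1.5]]])

```text
clock: 4.0
tool_pos: [0.4424, -0.0318, 0.0199]
orientation: [179.8, -0.1, 1.9]
force: [7.6, -26.4, 3.9]
opening: 0.0257
gripper_force: 30.0
```

```bash
python3 go.py "(-78,0,19)"
```

```text
(-78, 0, 19) turn [ 0.003 -0.002  0.002] cm [-0.08 -0.04  0.09]
t 4.0 tcp fixture mm [-77.2  -0.4  19.9] force [  7.6 -26.4   3.9] rpy [ 1.7984e+02 -9.0000e-02  1.9000e+00] open 0.0257 gf 30.020713806152344
```

Emit:
play_rows(commands=[[[0,0,0,0,0.1,0,1.5],[0,0,0,0.02,0.1,-0.6,1.5],[0,0,0,0.08,0.1,-1.4,1.5],[0,0,0,0.2,0.1,-2.3,1.5]]])

```text
clock: 4.33
tool_pos: [0.4438, -0.032, 0.0424]
orientation: [179.9, -0.0, 1.8]
force: [7.4, -15.5, -4.2]
opening: 0.0256
gripper_force: 30.0
```

```bash
python3 go.py "(-78,0,19)"
```

```text
(-78, 0, 19) turn [ 0.002 -0.     0.   ] cm [-0.21 -0.07  2.33]
t 4.33 tcp fixture mm [-75.9  -0.6  42.4] force [  7.4 -15.5  -4.2] rpy [ 1.7989e+02 -3.0000e-02  1.8200e+00] open 0.0256 gf 30.0054332613945
```

Emit:
play_rows(commands=[[[0,0,0,0.45,0.12,-1.75,1.5],[0,0,0,1.2,0.12,-3.67,1.5],[0,0,0,2.25,0.12,-5.46,1.5],[0,0,0,3.55,0.12,-7.07,1.5],[0,0,0,5.05,0.12,-8.48,1.5],[0,0,0,6.8,0.12,-9.64,1.5]]])

```text
clock: 4.83
tool_pos: [0.5107, -0.0296, 0.1393]
orientation: [-180.0, 0.0, 1.8]
force: [0.8, 1.5, -7.0]
opening: 0.0252
gripper_force: 30.0
```

Run:
```python
import numpy as np
from go import *
show([(60-138*np.cos(a),0,38+138*np.sin(a)-19) for a in np.arange(1.05,2.11,.15)])
```

```text
(np.float64(-8.664804609058322), 0, np.float64(138.70440513197434)) turn [-0.001  0.    -0.001] cm [ 0.03 -0.03  0.06]
(np.float64(9.994629882219037), 0, np.float64(147.62139386347724)) turn [-0.001  0.    -0.001] cm [ 1.89 -0.03 -0.83]
(np.float64(29.777077181160244), 0, np.float64(153.64982338007894)) turn [-0.001  0.    -0.001] cm [ 3.87 -0.03 -1.43]
(np.float64(50.23826616985697), 0, np.float64(156.65430815135952)) turn [-0.001  0.    -0.001] cm [ 5.92 -0.03 -1.74]
(np.float64(70.91868265532923), 0, np.float64(156.5673739266408)) turn [-0.001  0.    -0.001] cm [ 7.98 -0.04 -1.73]
(np.float64(91.35388906764595), 0, np.float64(153.39097306119095)) turn [-0.001  0.    -0.001] cm [10.03 -0.04 -1.41]
(np.float64(111.08495472647753), 0, np.float64(147.19644067053397)) turn [-0.001  0.    -0.001] cm [12.   -0.04 -0.79]
(np.float64(129.66876243478026), 0, np.float64(138.1228925975446)) turn [-0.001  0.    -0.001] cm [13.86 -0.04  0.11]
t 4.83 tcp fixture mm [ -8.9  -0.3 139.3] force [ 0.8  1.5 -7. ] rpy [-1.7996e+02  3.0000e-02  1.7700e+00] open 0.0252 gf 29.999580681324005
```

Emit:
play_rows(commands=[[[0,0,0,1.9,0,-0.88,1.5],[0,0,0,3.87,0,-1.48,1.5],[0,0,0,5.92,0,-1.78,1.5],[0,0,0,7.98,0,-1.77,1.5],[0,0,0,10,0,-1.45,1.5],[0,0,0,12,0,-0.83,1.5],[0,0,0,13.2,0,-0.3,1.5],[0,0,0,13.2,0,-0.3,1.5]]])

```text
clock: 5.5
tool_pos: [0.6466, -0.0242, 0.1413]
orientation: [-179.9, -0.2, 1.8]
force: [1.0, 4.6, 4.2]
opening: 0.0256
gripper_force: 30.0
```

```bash
python3 go.py "(0,0,19)"
```

```text
(0, 0, 19) turn [-0.001 -0.003  0.   ] cm [-12.75   0.09  12.18]
t 5.5 tcp fixture mm [127.1   0.8 141.3] force [1.  4.6 4.2] rpy [-179.95   -0.2     1.83] open 0.0256 gf 30.005864202976227
```

Emit:
play_rows(commands=[[[0,0,0,0,0,0,5],[0,0,0,0,0,0,6],[0,0,0,0,0,0,6],[0,0,0,0,0,0,6],[0,0,0,0,0,-1.5,6],[0,0,0,0,0,-4,6],[0,0,0,0,0,-7,6],[0,0,0,0,0,-7,6]]])

```text
clock: 6.17
tool_pos: [0.646, -0.0256, 0.2177]
orientation: [180.0, -0.5, 1.8]
force: [1.0, -0.8, 1.5]
opening: 0.0595
gripper_force: 0.0
```

```bash
python3 go.py "(0,-85,130),(0,-85,16)"
python3 - <<'E'
from plant import ctrl
import cv2,numpy as np
s=ctrl.snapshot('side');t=ctrl.snapshot('top')
a=cv2.resize(s['color'][160:280,220:340],(400,400),interpolation=2);b=cv2.resize(t['color'][150:250,235:335],(400,400),interpolation=2)
cv2.imwrite('pics/open.png',np.hstack([b,a])[:,:,::-1])
E
```

```text
(0, -85, 130) turn [ 0.    -0.009  0.001] cm [-12.72   8.43   8.66]
(0, -85, 16) turn [ 0.    -0.009  0.001] cm [-12.83   8.43  20.06]
t 6.17 tcp fixture mm [126.4  -0.6 217.7] force [ 1.  -0.8  1.5] rpy [179.99  -0.52   1.83] open 0.0595 gf 0.0
```

View pics/open.png

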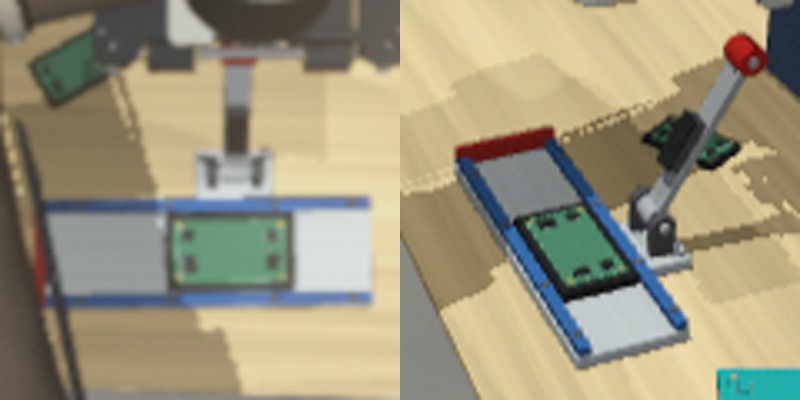

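The bar stands open by itself, the carrier is untouched at about its original place, and the gripper is clear. Next I'll move behind the carrier's trailing edge with closed fingers.

Emit:
play_rows(commands=[[[0,0,0,-3.2,2.1,0,3],[0,0,0,-6.4,4.2,0,1],[0,0,0,-9.6,6.3,0,0],[0,0,0,-12.7,8.5,0,0],[0,0,0,-12.7,8.5,3,0],[0,0,0,-12.7,8.5,6.5,0],[0,0,0,-12.7,8.5,10,0],[0,0,0,-12.7,8.5,12,0]]])

```text
clock: 6.93
tool_pos: [0.516, -0.1147, 0.0874]
orientation: [-180.0, 0.2, 1.7]
force: [0.4, -0.7, -0.5]
opening: 0.0123
gripper_force: 0.0
```

Emit:
play_rows(commands=[[[0,0,0,0,0,0,0],[0,0,0,0,0,0,0],[0,0,0,0,0,0,0]]])

```text
clock: 7.18
tool_pos: [0.5198, -0.1143, 0.092]
orientation: [180.0, -0.1, 1.8]
force: [0.2, 0.3, 0.1]
opening: 0.0005
gripper_force: 0.0
```

```bash
python3 go.py "(0,-85,30),(0,-85,16)"
python3 - <<'E'
from plant import ctrl
from h import *
o=ctrl.get_obs();s=ctrl.snapshot('wrist');cv2.imwrite('pics/w2.png',s['color'][:,:,::-1])
A=R.from_euler('xyz',o['orientation'],degrees=True).as_matrix();H=np.array(s['hand_eye']);K=np.array(s['camera_matrix'])
for p in [(0,-50,22),(0,50,22),(0,-105,12),(31.5,-105,12),(-31.5,-105,12),(0,-85,16),(0,-64,16),(0,146,28)]:
    t=(world([.5196,-.029,1.8],np.array(p)/1e3)-o['tool_pos'])@A;q=((t-H[:3,3])@H[:3,:3])@K.T;print(p,(q[0,:2]/q[0,2]).round(1))
E
```

```text
(0, -85, 30) turn [ 0.    -0.001  0.   ] cm [ 0.25 -0.03  6.2 ]
(0, -85, 16) turn [ 0.    -0.001  0.   ] cm [ 0.24 -0.03  7.6 ]
t 7.18 tcp fixture mm [ -2.5 -85.3  92. ] force [0.2 0.3 0.1] rpy [ 1.7998e+02 -6.0000e-02  1.8100e+00] open 0.0005 gf 0.0
(0, -50, 22) [227.1 221.2]
(0, 50, 22) [ 94.9 221. ]
(0, -105, 12) [298.8 217.1]
(31.5, -105, 12) [299.8 177.6]
(-31.5, -105, 12) [297.8 253.8]
(0, -85, 16) [273.3 218.7]
(0, -64, 16) [246.2 218.7]
(0, 146, 28) [-39.3 223.6]
```

View pics/w2.png

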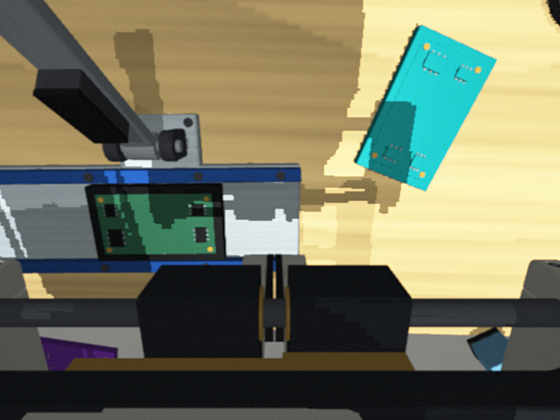

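The carrier's trailing edge is at column 225, about 2 mm from the prediction, and the channel is free below the closed fingers. I'll descend into it.

Emit:
play_rows(commands=[[[0,0,0,0.2,0,2.5,0],[0,0,0,0.2,0,5,0],[0,0,0,0.2,0,6.5,0],[0,0,0,0.2,0,7.2,0],[0,0,0,0.2,0,7.6,0],[0,0,0,0.2,0,7.6,0]]])

```text
clock: 7.73
tool_pos: [0.5216, -0.1141, 0.0155]
orientation: [180.0, -0.0, 1.8]
force: [0.1, -1.0, 0.3]
opening: 0.0008
gripper_force: 0.0
```

Emit:
play_rows(commands=[[[0,0,0,0,0,0,0],[0,0,0,0,-0.3,0,0],[0,0,0,0,-0.6,0,0],[0,0,0,0,-0.9,0,0]]])

```text
clock: 8.07
tool_pos: [0.5213, -0.1049, 0.0157]
orientation: [-180.0, -0.1, 1.8]
force: [0.6, -1.1, 0.7]
opening: 0.0004
gripper_force: 0.0
```

```bash
python3 go.py "(0,25,16)"
```

```text
(0, 25, 16) turn [-0.    -0.001 -0.   ] cm [  0.07 -10.09  -0.02]
t 8.07 tcp fixture mm [ -0.7 -75.9  15.7] force [ 0.6 -1.1  0.7] rpy [-1.7999e+02 -8.0000e-02  1.7800e+00] open 0.0004 gf 0.0
```

Emit:
play_rows(commands=[[[0,0,0,0,-0.4,0,0],[0,0,0,0,-1,0,0],[0,0,0,0,-1.8,0,0],[0,0,0,0,-2.6,0,0],[0,0,0,0,-3.4,0,0],[0,0,0,0,-4.2,0,0],[0,0,0,0,-4.8,0,0],[0,0,0,0,-5.2,0,0]]])

```text
clock: 8.73
tool_pos: [0.5191, -0.0523, 0.015]
orientation: [-180.0, 0.0, 1.8]
force: [-0.4, -1.2, 0.9]
opening: 0.0001
gripper_force: 0.6
```

```bash
python3 go.py "(0,25,16)"
python3 - <<'E'
from plant import ctrl
import cv2,numpy as np
w=ctrl.snapshot('wrist');s=ctrl.snapshot('side')
cv2.imwrite('pics/push.png',np.hstack([cv2.resize(w['color'],(400,300)),cv2.resize(s['color'][180:270,220:340],(400,300),interpolation=2)])[:,:,::-1])
E
```

```text
(0, 25, 16) turn [-0.     0.     0.001] cm [ 0.12 -4.82 -0.1 ]
t 8.73 tcp fixture mm [ -1.2 -23.2  15. ] force [-0.4 -1.2  0.9] rpy [-180.      0.      1.83] open 0.0001 gf 0.5543830484384671
```

View pics/push.png

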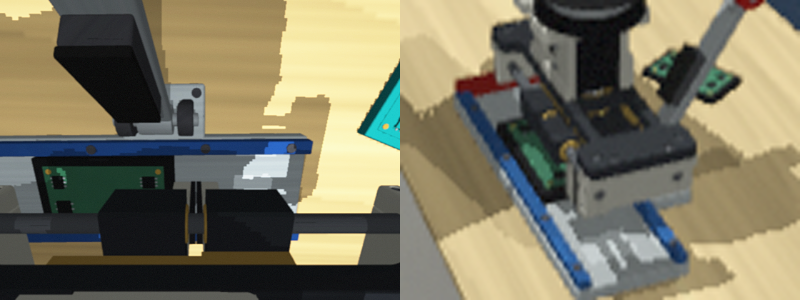

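The carrier is sliding flat in the channel ahead of the fingers. I'll keep pushing, slower near the end.

Emit:
play_rows(commands=[[[0,0,0,0,-0.5,0,0],[0,0,0,0,-1.1,0,0],[0,0,0,0,-1.7,0,0],[0,0,0,0,-2.3,0,0],[0,0,0,0,-2.8,0,0],[0,0,0,0,-3.3,0,0],[0,0,0,0,-3.7,0,0],[0,0,0,0,-4,0,0]]])

```text
clock: 9.5
tool_pos: [0.5179, -0.0127, 0.0149]
orientation: [-180.0, 0.0, 1.8]
force: [-0.9, -0.2, -0.8]
opening: 0.0003
gripper_force: 0.2
```

Emit:
play_rows(commands=[[[0,0,0,0,-0.1,0,0],[0,0,0,0,-0.2,0,0],[0,0,0,0,-0.3,0,0],[0,0,0,0,-0.4,0,0],[0,0,0,0,-0.5,0,0],[0,0,0,0,-0.6,0,0]]])

```text
clock: 10.0
tool_pos: [0.5177, -0.0073, 0.015]
orientation: [180.0, 0.0, 1.8]
force: [0.3, -0.7, 0.9]
opening: 0.0002
gripper_force: 0.3
```

```bash
python3 go.py "(0,25,16)"
python3 - <<'E'
from plant import ctrl
from h import *
o=ctrl.get_obs();s=ctrl.snapshot('wrist')
cv2.imwrite('pics/w3.png',s['color'][:,:,::-1])
A=R.from_euler('xyz',o['orientation'],degrees=True).as_matrix();H=np.array(s['hand_eye']);K=np.array(s['camera_matrix'])
for p in [(25,46,22),(25,146,22),(25,146,28)]:
    t=(world([.5196,-.029,1.8],np.array(p)/1e3)-o['tool_pos'])@A;q=((t-H[:3,3])@H[:3,:3])@K.T;print(p,(q[0,:2]/q[0,2]).round(1))
E
```

```text
(0, 25, 16) turn [ 0.  0. -0.] cm [ 0.12 -0.33 -0.1 ]
t 10.0 tcp fixture mm [-1.2 21.7 15. ] force [ 0.3 -0.7  0.9] rpy [180.     0.     1.77] open 0.0002 gf 0.30714657419594005
(25, 46, 22) [225.4 226.5]
(25, 146, 22) [ 27.3 226.4]
(25, 146, 28) [ 18.2 230.6]
```

View pics/w3.png

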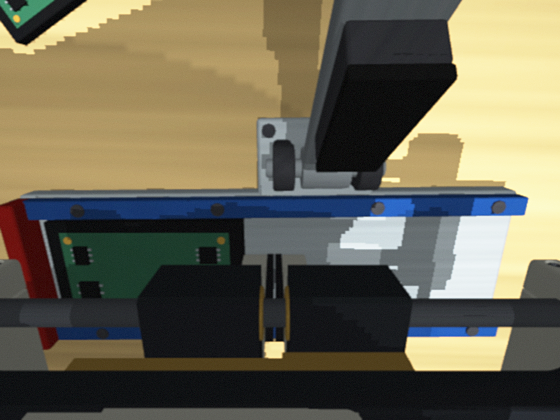

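The carrier's leading edge is at column 47 and the stop face at about 33, so roughly 7–9 mm remain. I'll creep forward.

Emit:
play_rows(commands=[[[0,0,0,0,-0.15,0,0],[0,0,0,0,-0.3,0,0],[0,0,0,0,-0.4,0,0],[0,0,0,0,-0.5,0,0],[0,0,0,0,-0.55,0,0],[0,0,0,0,-0.6,0,0]]])

```text
clock: 10.55
tool_pos: [0.5175, -0.0012, 0.015]
orientation: [180.0, 0.0, 1.8]
force: [-1.2, 0.6, -0.7]
opening: 0.0005
gripper_force: 0.3
```

Emit:
play_rows(commands=[[[0,0,0,0,-0.05,0,0],[0,0,0,0,-0.1,0,0],[0,0,0,0,-0.1,0,0]]])

```text
clock: 10.8
tool_pos: [0.5175, -0.0002, 0.015]
orientation: [-180.0, -0.0, 1.8]
force: [-1.2, 0.2, -0.7]
opening: 0.0008
gripper_force: 0.1
```

Emit:
play_rows(commands=[[[0,0,0,0,-0.05,0,0],[0,0,0,0,-0.1,0,0],[0,0,0,0,-0.1,0,0]]])

```text
clock: 11.05
tool_pos: [0.5175, 0.0007, 0.015]
orientation: [180.0, 0.0, 1.8]
force: [-0.9, -1.5, 0.8]
opening: 0.0006
gripper_force: 0.8
```

```bash
python3 go.py "(0,25,16)"
```

```text
(0, 25, 16) turn [ 0.  0. -0.] cm [ 0.12  0.47 -0.1 ]
t 11.05 tcp fixture mm [-1.2 29.7 15. ] force [-0.9 -1.5  0.8] rpy [179.99   0.     1.79] open 0.0006 gf 0.788485617376864
```

Emit:
play_rows(commands=[[[0,0,0,0,-0.05,0,0],[0,0,0,0,-0.1,0,0],[0,0,0,0,-0.1,0,0]]])

```text
clock: 11.3
tool_pos: [0.5175, 0.0009, 0.015]
orientation: [179.9, 0.0, 1.8]
force: [1.8, -8.2, 0.2]
opening: 0.0003
gripper_force: 3.9
```

Emit:
play_rows(commands=[[[0,0,0,0,-0.05,0,0],[0,0,0,0,-0.1,0,0],[0,0,0,0,-0.1,0,0]]])

```text
clock: 11.55
tool_pos: [0.5173, 0.001, 0.0151]
orientation: [179.9, 0.0, 1.8]
force: [3.5, -12.6, -0.5]
opening: 0.0007
gripper_force: 6.8
```

```bash
python3 go.py "(0,25,16)"
```

```text
(0, 25, 16) turn [ 0.002  0.001 -0.   ] cm [ 0.13  0.51 -0.09]
t 11.55 tcp fixture mm [-1.3 30.1 15.1] force [  3.5 -12.6  -0.5] rpy [1.7988e+02 4.0000e-02 1.7900e+00] open 0.0007 gf 6.752108484506607
```

The force rose to 12.6 N with no further motion, so the carrier is against the stop. I'll back away, rise and check.

Emit:
play_rows(commands=[[[0,0,0,0,0.2,0,0],[0,0,0,0,0.8,0,0],[0,0,0,0,1.8,0,0],[0,0,0,0,2.5,-1,0],[0,0,0,0,2.5,-4.5,0],[0,0,0,0,2.5,-8.5,0],[0,0,0,0,2.5,-12.5,0],[0,0,0,0,2.5,-15,0]]])

```text
clock: 12.22
tool_pos: [0.5194, -0.0228, 0.17]
orientation: [-180.0, -0.3, 1.8]
force: [1.2, -0.2, -0.5]
opening: 0.0001
gripper_force: 0.0
```

Emit:
play_rows(commands=[[[0,0,0,-3,3,-2,0],[0,0,0,-5,6,-4,0],[0,0,0,-7,9,-4,0],[0,0,0,-9,12,-4,0],[0,0,0,-9,12,-4,0]]])

```text
clock: 12.63
tool_pos: [0.4285, -0.1485, 0.2064]
orientation: [-180.0, -0.1, 1.6]
force: [-0.2, 0.6, -0.7]
opening: 0.0005
gripper_force: 0.0
```

```bash
python3 go.py "(0,25,16)"
python3 - <<'E'
from plant import ctrl
import cv2,numpy as np
w=ctrl.snapshot('wrist');s=ctrl.snapshot('side');t=ctrl.snapshot('top')
z=lambda a,d:cv2.resize(a,d,interpolation=2)
cv2.imwrite('pics/end.png',np.vstack([np.hstack([z(w['color'],(400,300)),z(s['color'][170:260,220:340],(400,300))]),np.hstack([z(s['color'][90:360,180:540],(400,300)),z(t['color'][120:285,140:420],(400,300))])])[:,:,::-1])
E
```

```text
(0, 25, 16) turn [-0.    -0.001 -0.003] cm [  9.41 -14.18  19.05]
t 12.63 tcp fixture mm [ -94.8 -116.6  206.4] force [-0.2  0.6 -0.7] rpy [-1.7998e+02 -7.0000e-02  1.6100e+00] open 0.0005 gf 0.0
```

View pics/end.png

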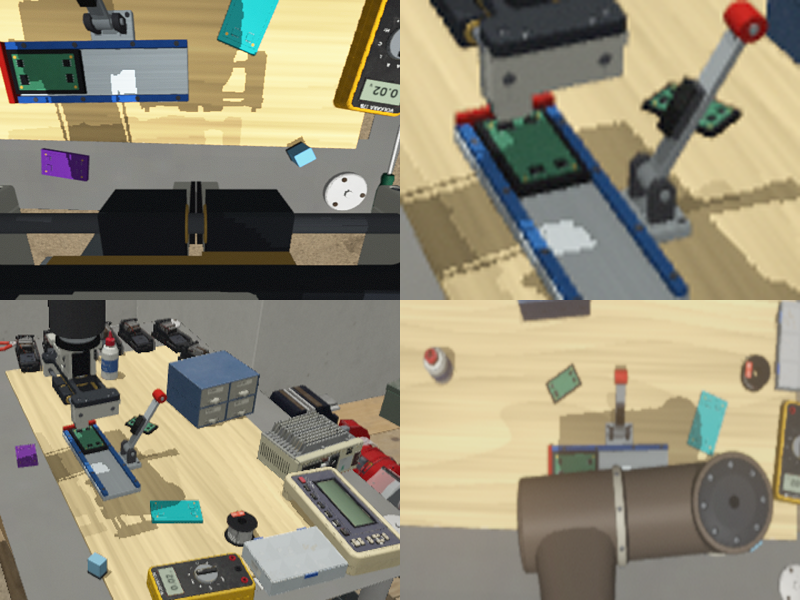

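The bar stands open, the carrier lies flat against the red stop (wrist view, left edge at about (8,72)), and the bottle, reel and relay look undisturbed. The arm is touching nothing, so I'm handing in.

```bash
python3 -c "
from plant import ctrl
print(ctrl.close_job())"
```

```text
the job is handed in; nothing more can be done
None
```

I handed the job in at about 13 s: the bar is open and standing by itself, the carrier was then slid flat along the channel against the red stop (contact felt at 12.6 N), and the bottle, reel and relay look undisturbed in the last pictures.

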